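# Index the table and tuck the cover strip under the lapped leaf

### The job

Bring the small rotary table round to its other station: lift the spring plunger by its black knob, turn the table until the mouth under the hinged leaf faces the robot, and let the plunger drop home in its hole. Then take the loose cover strip by its grip bar and slide its thin edge along the bed in under the leaf, right up to the stop, without lifting the leaf. Finish while still holding: the program ends with the gripper on the strip, pressing it flat on the bed with a light push; leave the other things where they stand.

Things in the scene. Friction and masses are not known exactly. Their poses are not given: they have to be found in the camera images.
- index_base: Fixed round grey plate, 230 mm across, 24 mm high, under the rotary table. Origin: centre of its underside, which is on the vertical axis of the table. Two bushed holes in its top at 90 mm from the axis: in its own frame the start station lies at -150 deg and the home station at -90 deg (angles counterclockwise from its x). Its x axis shows the way the strip goes in once the table is home (away from the robot, up to 0.3 rad askew).
- turntable (a joint): Angle of the rotary table on the base, rad, counterclockwise from above positive. Starts at -1.047 (locked by the plunger in the start station); home is 0, so the table must be turned 60 deg counterclockwise seen from above. End stops at -1.15 and 0.10. Turns freely (about 1 N at the knob) while the plunger is lifted.
- plunger (a joint): Lift of the spring plunger, m: 0 = dropped in a hole, 0.016 = top of its travel. It locks the table until lifted at least 9 mm; the spring pulls it down with 4 N, rising to 8 N at full lift. Let go between stations, its round-ended 8 mm pin rides on the base plate (reading 0.009); it drops into a 10 mm hole when within about 2 mm of it.
- knob (a point): Centre of the plunger's round black knob, 22 mm across and 20 mm high, 90 mm from the table's axis, on a lug of the table (it turns with the table). With the plunger down it is 65 mm above the work surface; under the knob is a bushing 18 mm across, and the lug's top, 26 mm below this point. The knob can be pinched from above in any direction; it turns in the fingers.
- bed: Flat plate 140 x 80 mm on top of the rotary table, turning with it. Origin: on its top face (42 mm above the work surface), on the table's axis, straight under the middle of the leaf's free edge. x points in under the leaf, z up. It reaches 70 mm either way along x and 40 mm along y. Under the leaf are two side guides, 66 mm apart inside and 7 mm high, flared at the mouth (x = -11 to 0 mm), and a stop across at x = 44 mm.
- leaf (a joint): Hinged thin steel leaf that laps over the bed: 0 = resting on the side guides (its underside 7 mm above the bed, its free edge at x = -2 mm of the bed, 74 mm wide, 3 mm thick), grows (rad) as the free edge is lifted; lightly sprung down, moves at a touch. The hinge is 57 mm behind the bed's origin and its top is 15 mm above the bed.
- strip: Loose aluminium cover strip, 100 (x) x 60 (y) x 4 mm, 0.08 to 0.17 kg, lying flat. Origin: centre of its underside; z up; the thin front edge (last 6 mm, 2 mm thick) is at x = +50 mm. A grip bar stands across it at x = -28 mm: 10 mm thick along x, 46 mm long along y, its top 32 mm above the underside. Fully home its origin is at x = -6 mm, y = 0, z = 0 of the bed, x axes alike.
- bearing_a: Bystander: taper roller bearing, 50 mm across, 18 mm high, near the front of the table. Origin: centre of its underside.
- bearing_b: Bystander: the same kind of bearing, left of the table. Origin: centre of its underside.
- grease_tin: Bystander: round tin, 68 mm across, 71 mm high. Origin: centre of its underside.
- screwdriver: Bystander: screwdriver, 214 mm long, 26 mm thick handle, lying at the right. Origin: middle of its underside.
Things that resemble listed ones, but are neither listed nor needed, are in the scene too. What is meant by the strip is not blue or yellow, and is the smaller of those in its own colour.

How it is judged:
By the outcome, as a careful person would: the job done as asked, in the order asked, and still so for the second after the job is handed in, while the arm keeps its last pose, push and grip.
It also fails if it takes over 58 s, if anything falls off the work surface, if the arm or the gripper's body presses on something with over 40 N, if the wrist force passes 120 N, or if a joint passes its speed limit or range.

### The arm

A 6-joint arm with a two-finger parallel gripper is mounted at the origin on a cart in front of the work surface, level with it; the furniture and walls round the work are solid. World frame = base frame: x ahead of the robot, y to its left, z up, the work surface at z = 0. Lengths are in m, angles in rad, forces in N, time in s.
With the tool pointing down it reaches from about 0.4 to 0.825 m from the base axis. Payload 7 kg.
Tool frame: the origin (TCP) lies on the centre line of the jaws, within the pads' length; the fingertips stand arm.tip_reach ahead of it and the grasp point (between the pads) lies 5 mm behind it (arm.tip_reach is the distance from the TCP to the fingertips, in m); z points along the fingers, y is the line along which they close (so a half turn about z gives the same grasp; the last joint's range is limited). The gripper opens to 88 mm and grips with 3 to 60 N. Pads are 19 mm wide; open, the fingers measure 130 mm over their backs; the gripper's body (78 mm by 193 mm) begins 47 mm behind the grasp point.
Start: joints at [1.572, 0.359, 0.012, 0, -1.224, -0.288], TCP at [0.191, 0.647, 0.241] pointing down, gripper open.
Joint ranges: [-3.07, 3.07], [-1.43, 2.12], [-1.02, 1.25], [-3.03, 1.67], [-3.05, -0], [-3.03, 3.03]. Speed limits (rad/s): [2.39, 2.39, 3.01, 3.14, 3.14, 3.14].

### API

Orientations are given as [roll, pitch, yaw] about the fixed x, y, z axes, in that order (R = Rz(yaw) Ry(pitch) Rx(roll)).
In Python, from station import status, optics, order, arm gives the robot as it stands. The module is installed in compiled form; this text tells all that it offers.
- The arm moves only by the shell command python3 -m jog 'ROWS' [FORCE]. ROWS is JSON, a list of rows, each a list of 3 entries, a list of its own where there are three numbers: the gripper command: -1 is shut, 1 is fully open, values between are in proportion, then the shift along the tool's x, y, z in mm, then the turn about the tool's z in rad. A call has 1 to 20 rows; each row is the pose to reach, as a shift and turn from the pose commanded when the call began, along the tool's axes at that moment; what a row does not reach only later rows make up. A row lasts 1/8 s, in which the tool goes at most 62.5 mm and 10.7 degrees, less where a joint would pass 70% of its speed; a pose out of reach is approached as far as the arm can. A call with a gripper value outside its range is refused whole. The fingers move at their own pace and stop on an object; FORCE is the grip in N (left out, the last holds). Time passes only in rows, so rows that repeat a pose let the fingers close. It gives the time, the measured TCP pose, the force, the opening and the grip force at its end, in the units of the state.
- status.get_state(): the state, without advancing time (a new reading comes with each control period).
- optics.grab_frame(name): name is "scene" or "top" or "wrist"; returns a dict with "color" (420x560x3 uint8, red, green, blue), "mtx" (3x3 intrinsics, pixels), "cam_to_world" (4x4, takes a point from camera to world coordinates). Camera axes: x right, y down, z forward; pixel columns grow to the right and rows downward; lengths in m; the calibration is good to about 2 mm. A picture is of the moment at which its call begins. There is no depth.
- order.job_done(): hands the job in; it is judged then, once.
The state is a dict: "t": time; "q": joint angles; "qd": joint speeds; "joint_efforts": joint torques, N m; "eef_pos": TCP position; "ee_rot": TCP orientation; "force": force on the tool from outside, world axes, zero at the start; "moment": the same for the moment, N m; "width": finger opening in m; "gripper_force": force on a finger pad.
Only numpy, scipy, OpenCV 4.12 (cv2) and the standard library are available. Lean on these libraries where they do the work, as an engineer would, in place of code of your own. Each camera call takes 0.05 s, during which the arm holds its last target. There are 200 camera calls.

## Working session

There is one attempt and no reset: what is moved stays moved. The work goes in short steps, Python scripts to look and compute and a shell command to move; the robot and the scene stay as the last step left them, time stands still between calls to the robot, and variables do not carry over. Pictures are saved under pics/ and viewed, at most 10 in all, crops included, and the job is handed in when it is done.

```bash
mkdir -p pics; cat > h.py <<'E'
import numpy as np, cv2
from station import status, optics, order, arm
def grab(n,f=None):
    d=optics.grab_frame(n)
    if f: cv2.imwrite('pics/'+f,cv2.cvtColor(d['color'],cv2.COLOR_RGB2BGR))
    return d
def ray(d,u,v,z):
    K=d['mtx'];T=d['cam_to_world']
    r=T[:3,:3]@np.linalg.inv(K)@np.array([u,v,1.]);o=T[:3,3]
    return o+r*(z-o[2])/r[2]
def proj(d,p):
    T=np.linalg.inv(d['cam_to_world']);c=T[:3,:3]@np.array(p)+T[:3,3];c=d['mtx']@c
    return c[:2]/c[2]
def wait(): pass
E
python3 - <<'E'
from h import *
import pickle
s=status.get_state();print(s['t'],s['eef_pos'],s['ee_rot'],s['width'],arm.tip_reach)
D={n:grab(n,n+'0.png') for n in('top','scene')}
pickle.dump(D,open('d0.pkl','wb'))
for n in D: print(n,D[n]['cam_to_world'].round(3).tolist(),D[n]['mtx'].tolist())
E
```

```text
0.0 [0.19082415 0.64693874 0.23959439] [ 3.13987018e+00 -1.33347811e-04 -2.86898928e-01] 0.08759815629397133 0.014
top [[0.025, -0.996, 0.084, 0.421], [-1.0, -0.026, -0.006, -0.072], [0.008, -0.083, -0.996, 1.419], [0.0, 0.0, 0.0, 1.0]] [[533.4827241179117, 0.0, 283.2437912888822], [0.0, 533.4827241179117, 202.65478354154192], [0.0, 0.0, 1.0]]
scene [[0.722, -0.458, 0.518, -0.116], [-0.692, -0.471, 0.547, -0.779], [-0.007, -0.754, -0.657, 0.924], [0.0, 0.0, 0.0, 1.0]] [[501.64533644907095, 0.0, 274.8630976459918], [0.0, 501.64533644907095, 206.35169321707266], [0.0, 0.0, 1.0]]
```

View pics/top0.png

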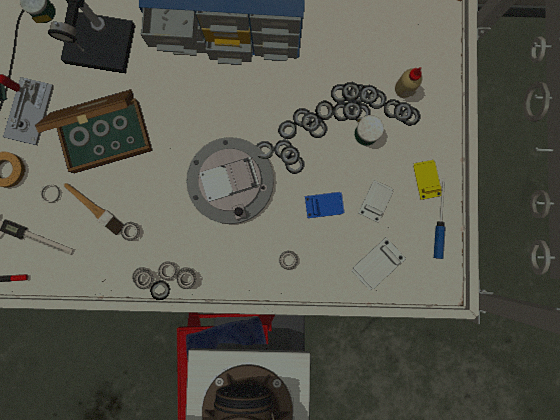

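View pics/scene0.png

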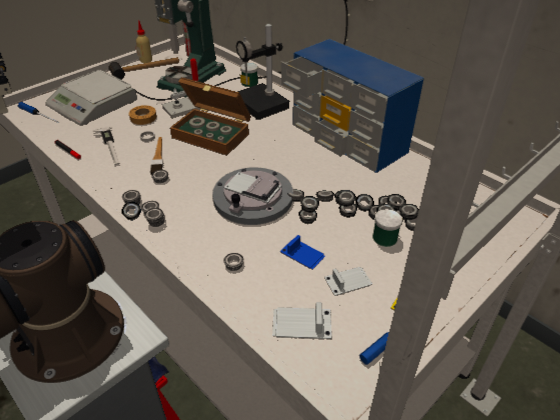

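The top view shows the base disc at about (231,180), its knob at (239,212), the larger white plate at (380,263) and the smaller one at (377,202). Blue and yellow decoys are nearby. I'll measure these now.

```bash
python3 - <<'E'
from h import *
import pickle
D=pickle.load(open('d0.pkl','rb'));d=D['top'];im=d['color']
a=cv2.resize(im[125:235,180:290],(550,550),interpolation=cv2.INTER_CUBIC)
b=cv2.resize(im[170:235,345:410],(250,250),interpolation=cv2.INTER_CUBIC)
c=cv2.resize(im[230:295,345:410],(250,250),interpolation=cv2.INTER_CUBIC)
o=np.zeros((550,800,3),np.uint8);o[:,:550]=a;o[:250,550:]=b;o[300:,550:]=c
cv2.imwrite('pics/crop0.png',o[:,:,::-1])
# base disc: grey darker than table
g=cv2.cvtColor(im,cv2.COLOR_RGB2GRAY)
m=((g<130)*255).astype(np.uint8);m[:, :182]=0;m[:,282:]=0;m[:130]=0;m[230:]=0
m=cv2.morphologyEx(m,cv2.MORPH_OPEN,np.ones((3,3)))
cs,_=cv2.findContours(m,cv2.RETR_EXTERNAL,cv2.CHAIN_APPROX_NONE)
k=max(cs,key=cv2.contourArea);(u,v),ax,an=cv2.fitEllipse(cv2.convexHull(k));print('disc',u,v,ax,an)
C=ray(d,u,v,.024);print(C, [np.linalg.norm(ray(d,u+r,v,.024)-C) for r in (ax[0]/2,)])
K=ray(d,239,211,.075);e=K-C;print('knob',K,np.hypot(e[0],e[1]),np.degrees(np.arctan2(e[1],e[0])))
hsv=cv2.cvtColor(im,cv2.COLOR_RGB2HSV)
print(im[202,377],im[263,380],im[230,340])
E
```

```text
disc 233.8699188232422 178.2471466064453 (87.49243927001953, 109.29351806640625) 58.186668395996094
[0.59894678 0.05041013 0.024     ] [np.float64(0.11515331056627229)]
knob [0.5095598  0.03026176 0.075     ] 0.09162962828564379 -167.29747477025145
[130 132 122] [129 136 126] [130 127 112]
```

View pics/crop0.png

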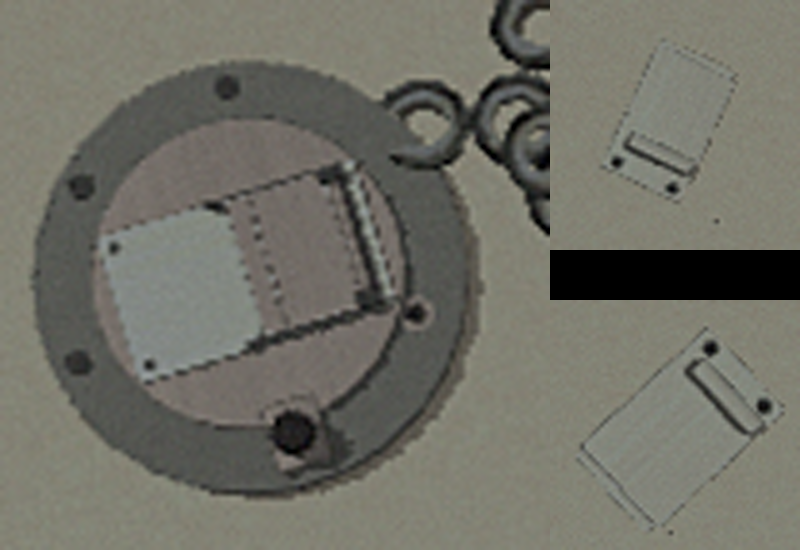

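The crop shows a clean disc with a home bushing at about (416,313), the knob at (293,432), and the leaf's mouth facing left. The small strip's bar is towards the robot and its thin edge points away. The disc contour merged with a bearing, so I'll recompute from these crop points.

```bash
python3 - <<'E'
from h import *
import pickle
D=pickle.load(open('d0.pkl','rb'));d=D['top'];im=d['color']
P=lambda x,y,z:ray(d,180+x/5-.4,125+y/5-.4,z)
C=P(253,277,.024);H=P(416,313,.024);K=P(293,432,.075)
for n,X in(('home',H),('knob',K)):
    e=X-C;print(n,X,np.hypot(e[0],e[1]),np.degrees(np.arctan2(e[1],e[0])))
print('C',C)
# bed edges from plate on it (y edge): bottom-left to top-left corners etc
a,b=P(104,238,.042),P(145,380,.042);e=a-b;print('bed rear',a,b,np.linalg.norm(e))
for nm,(y0,x0),pts in(('small',(170,345),[(113,40),(187,77),(130,200),(52,165)]),('large',(230,345),[(32,148),(103,230),(233,108),(155,28)])):
    q=[ray(d,x0+x/3.846-.4,y0+y/3.846-.4,.004) for x,y in pts];q=np.array(q)
    print(nm,q.mean(0),[np.linalg.norm(q[i]-q[i-1]).round(4) for i in range(4)])
    f=(q[0]+q[1]-q[2]-q[3])/2;print('yaw',np.arctan2(f[1],f[0]),q[:,:2].round(3).tolist())
E
```

```text
home [ 0.57722523 -0.02636826  0.024     ] 0.08789885066073047 -101.03550280393083
knob [0.50950818 0.03227849 0.075     ] 0.08894186580567762 -161.90365917796703
C [0.59405058 0.05990523 0.024     ]
bed rear [0.61020661 0.13625723 0.042     ] [0.53669022 0.11225377 0.042     ] 0.07733580470481723
small [ 0.55060191 -0.32827338  0.004     ] [np.float64(0.0974), np.float64(0.0573), np.float64(0.0948), np.float64(0.0589)]
yaw -0.4298200545059476 [[0.607, -0.322], [0.582, -0.374], [0.495, -0.335], [0.518, -0.281]]
large [ 0.38623716 -0.33709156  0.004     ] [np.float64(0.1188), np.float64(0.0735), np.float64(0.1229), np.float64(0.0762)]
yaw 2.348134018229131 [[0.371, -0.269], [0.317, -0.319], [0.402, -0.407], [0.455, -0.353]]
```

```bash
cat >> h.py <<'E'
from scipy.spatial.transform import Rotation as Ro
def to(p,yaw=None):
    s=status.get_state();R=Ro.from_euler('xyz',s['ee_rot']).as_matrix()
    d=R.T@(np.array(p)-s['eef_pos'])*1000
    t=0 if yaw is None else -((yaw-s['ee_rot'][2]+np.pi)%(2*np.pi)-np.pi)
    print('shift',d.round(1).tolist(),'turn',round(float(t),3),'q6',s['q'][5].round(2),'t',s['t'])
E
python3 -c "
from h import *
to([.509,.031,.18],-2.0)"
```

```text
shift [479.5, 500.7, 60.5] turn 1.713 q6 -0.29 t 0.1
```

```bash
python3 -m jog '[[0.1,[480,501,0],1.71],[0.1,[480,501,0],1.71],[0.1,[480,501,0],1.71],[0.1,[480,501,0],1.71],[0.1,[480,501,0],1.71],[0.1,[480,501,0],1.71],[0.1,[480,501,0],1.71],[0.1,[480,501,0],1.71],[0.1,[480,501,0],1.71],[0.1,[480,501,0],1.71],[0.1,[480,501,60],1.71],[0.1,[480,501,60],1.71],[0.1,[480,501,60],1.71],[0.1,[480,501,60],1.71],[0.1,[480,501,60],1.71]]'
python3 - <<'E'
from h import *
import pickle
d=grab('wrist','w1.png');pickle.dump(d,open('w1.pkl','wb'));s=status.get_state();print(s['t'],s['eef_pos'],s['ee_rot'],s['q'],s['force']);print(d['cam_to_world'].round(3))
print(proj(d,[.5095,.032,.075]))
E
```

```text
t: 1.98
eef_pos: [0.5099, 0.0321, 0.1815]
ee_rot: [-3.14, 0.001, -1.996]
force: [-0.6, 0.6, -0.2]
width: 0.0481
gripper_force: 0.0
2.025 [0.50983757 0.03208505 0.18151119] [-3.14043135e+00  1.34061682e-03 -1.99535942e+00] [ 4.47758174e-01  1.36601157e-01 -4.31033338e-01  3.23797608e-05
 -1.00138838e+00 -8.72339482e-01] [0.50968849 0.68029086 0.63376008]
[[-0.911  0.398  0.104  0.482]
 [ 0.411  0.882  0.229 -0.029]
 [-0.001  0.252 -0.968  0.326]
 [ 0.     0.     0.     1.   ]]
[284.06966133 205.80104436]
```

View pics/w1.png

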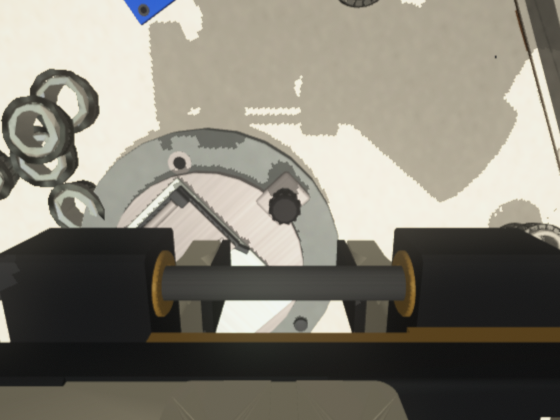

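The wrist view shows the knob at about (285,206), against a prediction of (284,206), and the home bushing at (179,162). I'll combine these and go down.

```bash
python3 - <<'E'
from h import *
import pickle
d=pickle.load(open('w1.pkl','rb'))
H=ray(d,179.5,162,.024);K=ray(d,285,205,.075);print(H,K,np.linalg.norm((H-K)[:2]))
# circle centre from two holes: 60deg about C, radius 90
K[2]=H[2];m=(H+K)/2;e=H-K;L=np.linalg.norm(e);n=np.array([-e[1],e[0],0])/L;C=m+n*L/2*np.sqrt(3);print(C)
e=H-C;print(np.degrees(np.arctan2(e[1],e[0]))+90)
to([.509,.032,.063])
E
```

```text
[ 0.57802181 -0.02489096  0.024     ] [0.50866397 0.03173754 0.075     ] 0.08953936442972232
[0.59238461 0.06348894 0.024     ]
-9.230559627254806
shift [0.6, 0.9, 118.5] turn 0.0 q6 -0.87 t 2.025
```

```bash
python3 -m jog '[[0.1,[0,0,60],0],[0.1,[0,0,100],0],[0.1,[0,0,118],0],[0.1,[0,0,118],0],[-1,[0,0,118],0],[-1,[0,0,118],0],[-1,[0,0,118],0],[-1,[0,0,118],0]]' 25
python3 - <<'E'
from h import *
s=status.get_state();print(s['eef_pos'],s['ee_rot'],s['width'],s['gripper_force'],s['force'],s['moment'])
R=Ro.from_euler('xyz',s['ee_rot']).as_matrix()
for C in ([.593,.062],):
    p=s['eef_pos'][:2]-C;print(np.hypot(*p),np.degrees(np.arctan2(p[1],p[0])))
    p=p/np.hypot(*p)*.09
    for a in range(0,66,5):
        c,n=np.cos(np.radians(a)),np.sin(np.radians(a))
        w=np.array([c*p[0]-n*p[1],n*p[0]+c*p[1]])-p
        print(a,(R.T@np.array([*w,0])*1000).round(1))
E
```

```text
t: 3.02
eef_pos: [0.5096, 0.031, 0.0632]
ee_rot: [-3.141, 0.0, -1.997]
force: [-3.8, -0.1, 6.6]
width: 0.0214
gripper_force: 25.0
[0.50959149 0.03102798 0.06324973] [-3.14130988e+00  2.59456304e-04 -1.99675259e+00] 0.021373716924365873 25.000752210617065 [-3.80400026 -0.10641742  6.57066119] [0.26492334 1.07841495 0.10102086]
0.08897328009398252 -159.6285670265146
0 [0. 0. 0.]
5 [ 5.3 -5.8  0. ]
10 [ 10.1 -12.    0. ]
15 [ 14.4 -18.6   0. ]
20 [ 18.  -25.5   0. ]
25 [ 21.1 -32.8   0. ]
30 [ 23.5 -40.3   0. ]
35 [ 25.2 -47.9   0. ]
40 [ 26.2 -55.7   0. ]
45 [ 26.6 -63.5   0. ]
50 [ 26.3 -71.4   0. ]
55 [ 25.3 -79.2   0. ]
60 [ 23.6 -86.8   0. ]
65 [ 21.3 -94.3   0. ]
```

```bash
python3 -m jog '[[-1,[0,0,-6],0],[-1,[0,0,-13],0],[-1,[0,0,-13],0],[-1,[0,0,-13],0],[-1,[5.3,-5.8,-13],0],[-1,[10.1,-12,-13],0]]'
python3 - <<'E'
from h import *
s=status.get_state();print(s['eef_pos'],s['width'],s['gripper_force'],s['force'])
E
```

```text
t: 3.78
eef_pos: [0.5148, 0.0166, 0.0747]
ee_rot: [3.139, -0.002, -1.996]
force: [-5.7, 4.4, -8.1]
width: 0.0211
gripper_force: 25.0
[0.5147918  0.01662216 0.07468633] 0.02112832381089528 24.998384714126587 [-5.71055888  4.44370421 -8.10546339]
```

```bash
python3 -m jog '[[-1,[4.3,-6.6,0],0],[-1,[7.9,-13.5,0],0],[-1,[11,-20.8,0],0],[-1,[13.4,-28.3,0],0],[-1,[15.1,-35.9,0],0],[-1,[16.1,-43.7,0],0],[-1,[16.5,-51.5,0],0],[-1,[16.2,-59.4,0],0],[-1,[15.2,-67.2,0],0],[-1,[15.2,-67.2,0],0],[-1,[15.2,-67.2,0],0]]'
python3 - <<'E'
from h import *
s=status.get_state();print(s['eef_pos'],s['width'],s['gripper_force'],s['force'])
d=grab('top','t2.png');im=d['color'][125:235,180:290];cv2.imwrite('pics/t2c.png',cv2.resize(im,(550,550),interpolation=cv2.INTER_CUBIC)[:,:,::-1])
to([.577,-.0265,.0747])
E
```

```text
t: 5.15
eef_pos: [0.5678, -0.027, 0.0738]
ee_rot: [3.136, -0.006, -1.998]
force: [-4.4, -7.9, -6.9]
width: 0.0215
gripper_force: 25.0
[ 0.56777028 -0.02701045  0.07381465] 0.021534266260394536 24.99884068965912 [-4.39242583 -7.8857597  -6.87704972]
shift [-4.3, -8.2, -0.9] turn 0.0 q6 -0.72 t 5.2
```

View pics/t2c.png

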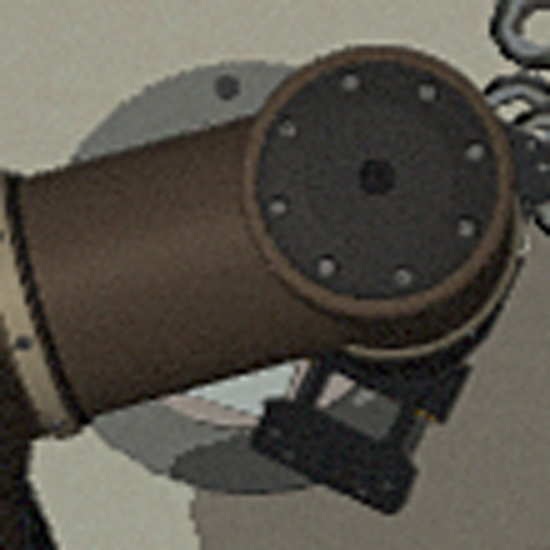

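```bash
python3 -m jog '[[-1,[-1.0,-4.5,0],0],[-1,[-1.7,-7.6,0],0],[-1,[-1.7,-7.6,0],0],[-1,[-1.7,-7.6,4],0],[-1,[-1.7,-7.6,6],0],[-1,[-1.7,-7.6,6],0]]'
python3 - <<'E'
from h import *
s=status.get_state();print(s['eef_pos'],s['width'],s['force'],np.hypot(*(s['eef_pos'][:2]-[.5096,.0310])))
E
```

```text
t: 5.95
eef_pos: [0.5754, -0.0284, 0.0679]
ee_rot: [3.136, -0.005, -1.997]
force: [-5.0, -5.6, -5.3]
width: 0.0211
gripper_force: 25.0
[ 0.57542008 -0.02836678  0.06787636] 0.021113859695476835 [-5.01281757 -5.61304067 -5.31563465] 0.0886380131748578
```

```bash
python3 -m jog '[[-1,[0,0,3],0],[-1,[0,0,5],0],[-1,[0,0,5],0],[-0.3,[0,0,5],0],[0,[0,0,5],0],[0,[0,0,5],0],[0,[0,0,5],0]]'
python3 - <<'E'
from h import *
s=status.get_state();print(s['eef_pos'],s['width'],s['force'])
E
python3 -m jog '[[0,[0,0,-40],0],[0,[0,0,-100],0],[0,[20,0,-140],0],[0,[60,0,-160],0],[0,[120,0,-160],0],[0,[120,0,-160],0],[0,[120,0,-160],0]]'
python3 - <<'E'
from h import *
d=grab('wrist','w3.png');d=grab('top');im=d['color'][125:235,180:290]
s=status.get_state();print(s['eef_pos'])
cv2.imwrite('pics/t3c.png',cv2.resize(im,(550,550),interpolation=cv2.INTER_CUBIC)[:,:,::-1])
import pickle;pickle.dump(d,open('t3.pkl','wb'))
E
```

```text
t: 6.82
eef_pos: [0.5792, -0.0261, 0.0648]
ee_rot: [-3.141, 0.0, -1.997]
force: [-0.7, -0.4, 0.0]
width: 0.0437
gripper_force: 0.0
[ 0.57921568 -0.02612586  0.06478768] 0.043664539200453815 [-0.74531074 -0.38887884  0.04387824]
t: 7.7
eef_pos: [0.5294, -0.1357, 0.2248]
ee_rot: [-3.141, 0.0, -1.998]
force: [0.2, 0.6, 1.2]
width: 0.0438
gripper_force: 0.0
[ 0.52975711 -0.1349045   0.22444756]
```

View pics/t3c.png

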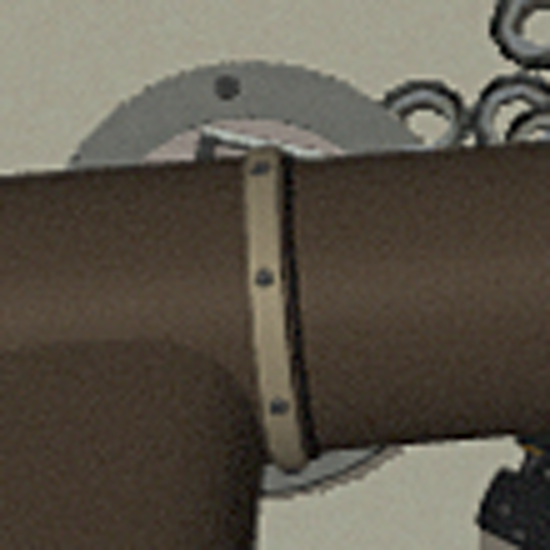

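The arm hides the table here, so I'll check it from above the strip, with both views in one picture.

```bash
python3 -c "
from h import *
to([.525,-.316,.17],-2.0)"
```

```text
shift [166.9, -70.4, 54.4] turn 0.004 q6 -0.53 t 7.8
```

```bash
python3 -m jog '[[0.3,[60,-25,0],0],[0.3,[110,-46,0],0],[0.3,[167,-70,30],0],[0.3,[167,-70,54],0],[0.3,[167,-70,54],0],[0.3,[167,-70,54],0]]'
python3 - <<'E'
from h import *
import pickle
w=grab('wrist');d=grab('top');pickle.dump((w,d),open('d4.pkl','wb'))
s=status.get_state();print(s['eef_pos'],s['ee_rot'][2])
o=np.zeros((600,800,3),np.uint8)
o[:390,:390]=cv2.resize(d['color'][125:235,180:290],(390,390),interpolation=cv2.INTER_CUBIC)
o[180:,400:]=w['color'][:,80:480]
cv2.imwrite('pics/c4.png',o[:,:,::-1])
print(proj(w,[.525,-.316,.032]))
E
```

```text
t: 8.55
eef_pos: [0.5251, -0.3158, 0.1714]
ee_rot: [-3.141, -0.0, -1.995]
force: [0.7, -0.1, 0.6]
width: 0.0568
gripper_force: 0.0
[ 0.52528378 -0.31575795  0.17206288] -1.994874418876134
[283.5435194  195.39771711]
```

View pics/c4.png

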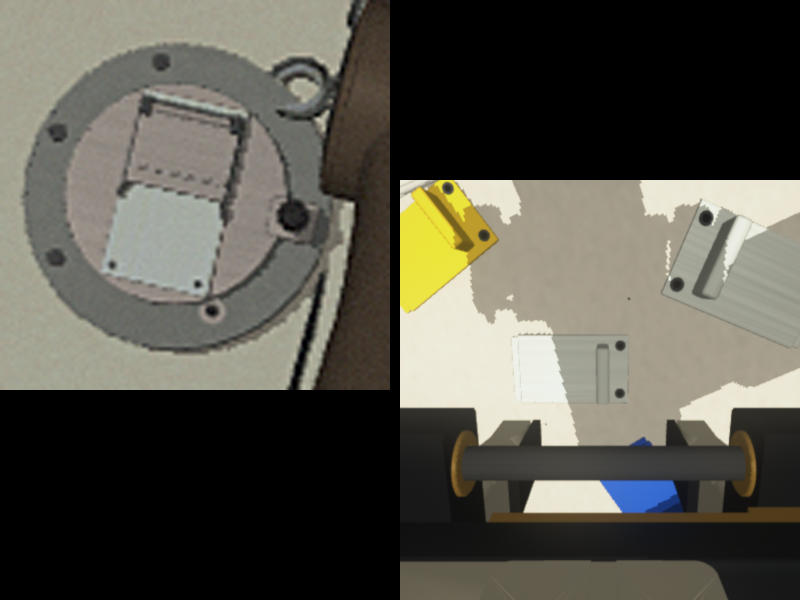

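The left panel shows the knob at the home station at (292,215) and the mouth facing the robot. In the right panel the strip's bar is at (602,373), almost in line with the tool. I'll compute both poses.

```bash
python3 - <<'E'
from h import *
import pickle
w,d=pickle.load(open('d4.pkl','rb'))
W=lambda x,y,z:ray(w,x-320,y-180,z)
T=lambda x,y,z:ray(d,180+x/3.545-.4,125+y/3.545-.4,z)
b0,b1=W(602,345.5,.032),W(602,402,.032);e=b0-b1;print('bar',(b0+b1)/2,np.linalg.norm(e),'yaw',np.arctan2(e[1],e[0]))
q=np.array([W(513,335.5,.002),W(629,335,.004),W(629,403.5,.004),W(516,403.5,.002)])
print(q.mean(0),[np.linalg.norm(q[i]-q[i-1]).round(4) for i in range(4)])
for a,b in((0,1),(3,2)):
    f=q[a]-q[b];print('edge yaw',np.arctan2(f[1],f[0]))
# table
f0,f1=T(104,271,.042),T(208,296,.042);h0,h1=T(145,92,.057),T(247,115,.057)
print('front',f0,f1,np.linalg.norm(f0-f1),'hinge',h0,h1,np.linalg.norm(h0-h1))
F=(f0+f1)/2;H=(h0+h1)/2;e=H-F;print('axis yaw',np.arctan2(e[1],e[0]),np.hypot(e[0],e[1]))
for a,b in((f0,f1),(h0,h1)): e=a-b;print('perp yaw',np.arctan2(e[1],e[0])-np.pi/2)
u=H-F;u=u[:2]/np.hypot(*u[:2]);print('O',F[:2]+.07*u)
K=T(292,215,.075);print('knob',K)
print('disc',T(178,197,.024))
E
```

```text
bar [ 0.52574715 -0.31730824  0.032     ] 0.04574516366814288 yaw -1.9951316950820956
[ 0.5511557  -0.32544175  0.003     ] [np.float64(0.0605), np.float64(0.0985), np.float64(0.0606), np.float64(0.1006)]
edge yaw -0.41666641151684486
edge yaw -0.41707202110665564
front [0.53555542 0.11134011 0.042     ] [0.51920913 0.03489946 0.042     ] 0.07816888153762197 hinge [0.66580005 0.08432273 0.057     ] [0.6508459  0.00961294 0.057     ] 0.07619172147547565
axis yaw -0.19712980477385686 0.13352674324089933
perp yaw -0.21066984989077198
perp yaw -0.19755247285787703
O [0.59602657 0.0594099 ]
knob [ 0.57642645 -0.02580937  0.075     ]
disc [0.59357042 0.06091111 0.024     ]
```

```bash
python3 -c "
from h import *
to([.5257,-.3173,.0215],-1.99)"
```

```text
shift [1.3, -0.7, 150.6] turn -0.005 q6 -0.2 t 8.65
```

```bash
python3 -m jog '[[0.1,[1.3,0,50],0],[0.1,[1.3,0,100],0],[0.1,[1.3,0,135],0],[0.1,[1.3,0,150],0],[0.1,[1.3,0,150],0],[-1,[1.3,0,150],0],[-1,[1.3,0,150],0],[-1,[1.3,0,150],0],[-1,[1.3,0,150],0],[-1,[1.3,0,150],0]]' 40
python3 -c "
from h import *
s=status.get_state();print(s['force'],s['moment'])"
```

```text
t: 9.9
eef_pos: [0.5239, -0.3179, 0.021]
ee_rot: [-3.141, -0.0, -1.997]
force: [0.4, 0.6, 3.2]
width: 0.0099
gripper_force: 40.0
[0.37834366 0.61974033 3.20712034] [ 0.20413067 -0.10049618 -0.03031875]
```

```bash
python3 -c "
from h import *
to([.524,-.318,.13])
to([.5034,.080,.075],-1.771)"
```

```text
shift [0.1, -0.3, -109.0] turn 0.0 q6 -0.2 t 9.9
shift [-353.9, 182.9, -54.2] turn -0.226 q6 -0.2 t 9.9
```

```bash
python3 -m jog '[[-1,[0,0,-30],0],[-1,[0,0,-80],0],[-1,[0,0,-110],0],[-1,[-50,25,-110],0],[-1,[-100,51,-110],-0.1],[-1,[-150,77,-110],-0.226],[-1,[-200,103,-110],-0.226],[-1,[-250,129,-110],-0.226],[-1,[-300,155,-110],-0.226],[-1,[-335,173,-110],-0.226],[-1,[-354,183,-90],-0.226],[-1,[-354,183,-54],-0.226],[-1,[-354,183,-54],-0.226],[-1,[-354,183,-54],-0.226]]'
python3 - <<'E'
from h import *
import pickle
w=grab('wrist');d=grab('scene');pickle.dump((w,d),open('d5.pkl','wb'))
s=status.get_state();print(s['eef_pos'],s['ee_rot'],s['force'])
u,v=proj(d,[.59,.06,.05]).astype(int);print(u,v)
o=np.zeros((600,800,3),np.uint8);o[:420,:560]=w['color']
c=d['color'][max(v-60,0):v+60,max(u-80,0):u+80];c=cv2.resize(c,None,fx=3,fy=3,interpolation=cv2.INTER_CUBIC)
o[240:240+c.shape[0],320:320+c.shape[1]]=c[:360]
cv2.imwrite('pics/c5.png',cv2.resize(w['color'],(784,588),interpolation=cv2.INTER_CUBIC)[:,:,::-1])
E
```

```text
t: 11.65
eef_pos: [0.5036, 0.0801, 0.0753]
ee_rot: [-3.141, -0.0, -1.771]
force: [0.8, -0.1, -0.8]
width: 0.0098
gripper_force: 40.0
[0.50402319 0.08028183 0.07587409] [-3.13997485e+00  1.13468202e-03 -1.77113114e+00] [ 1.29558887  0.51741565 -1.46748938]
251 184
```

View pics/c5.png

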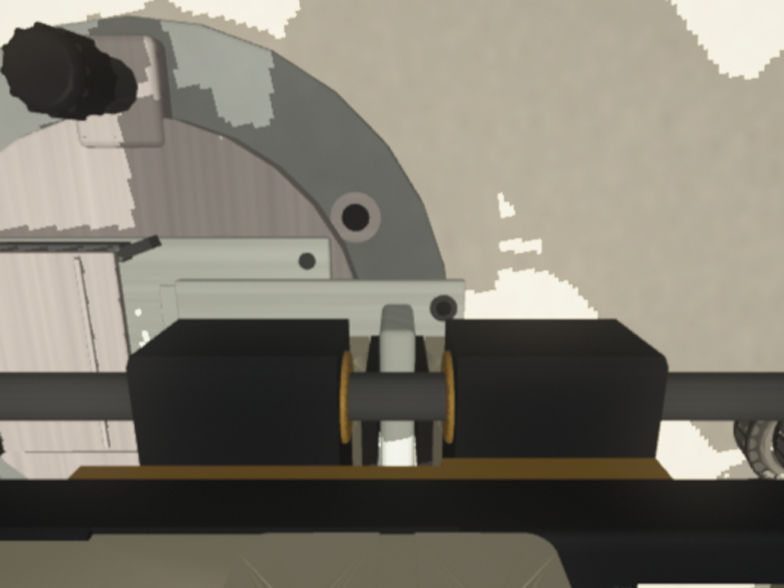

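The wrist view shows the strip's right edge running (175,281) to (465,281), the bed's side edge (165,237) to (330,237), and the leaf's free-edge corner at (118,253). I'll compute the lateral offset.

```bash
python3 - <<'E'
from h import *
import pickle
w,d=pickle.load(open('d5.pkl','rb'));s=status.get_state();t=s['eef_pos']
P=lambda x,y,z:ray(w,(x+.5)/1.4-.5,(y+.5)/1.4-.5,z)[:2]
yaw=-1.771+np.pi/2;X=np.array([np.cos(yaw),np.sin(yaw)]);Y=np.array([-X[1],X[0]])
L=lambda p:((p-t[:2])@np.array([X,Y]).T*1000).round(1)
zs=t[2]-.021
for n,a in(('strip rear',(465,281,zs+.004)),('strip fr',(178,281,zs+.004)),('strip tip',(161,286,zs+.002)),('bed front',(330,237.5,.042)),('bed mid',(165,237.5,.042)),('leaf corner',(118,252,.052)),('leaf back',(5,251.5,.052)),('knob',(45,68,.075)),('home hole other',(355,217,.024))):
    p=P(*a);print(n,p.round(4),L(p))
E
```

```text
strip rear [0.4771 0.0583] [-22.  -26.9]
strip fr [0.5674 0.04  ] [ 70.2 -26.8]
strip tip [0.5743 0.0409] [ 76.7 -24.6]
bed front [0.519  0.0382] [ 23.1 -38.2]
bed mid [0.5752 0.0269] [ 80.4 -38.2]
leaf corner [0.5872 0.0277] [ 91.9 -35. ]
leaf back [0.6237 0.0202] [129.2 -35.1]
knob [ 0.5765 -0.0244] [ 91.9 -88.2]
home hole other [0.5108 0.0349] [ 15.7 -43.2]
```

```bash
python3 -m jog '[[-1,[1.3,0,6],0],[-1,[1.3,0,11],0],[-1,[1.3,0,12],0],[-1,[1.3,0,12.5],0],[-1,[1.3,0,12.5],0]]'
python3 -m jog '[[-1,[0,0,0.5],0],[-1,[0,0,0.5],0]]'
```

```text
t: 12.38
eef_pos: [0.5028, 0.0788, 0.0628]
ee_rot: [3.142, -0.0, -1.771]
force: [-4.8, 0.9, 9.7]
width: 0.0094
gripper_force: 40.0
t: 12.62
eef_pos: [0.5028, 0.0788, 0.0628]
ee_rot: [-3.141, -0.0, -1.77]
force: [-6.3, -0.2, 14.7]
width: 0.0097
gripper_force: 40.0
```

```bash
python3 -m jog '[[-1,[0,0,-0.8],0],[-1,[0,-4,-0.8],0],[-1,[0,-8,-0.8],0],[-1,[0,-12,-0.8],0],[-1,[0,-16,-0.8],0],[-1,[0,-20,-0.8],0],[-1,[0,-24,-0.8],0],[-1,[0,-28,-0.8],0],[-1,[0,-28,-0.8],0]]'
```

```text
t: 13.75
eef_pos: [0.5299, 0.0732, 0.0629]
ee_rot: [3.141, -0.001, -1.771]
force: [-5.8, 0.5, 10.3]
width: 0.0098
gripper_force: 40.0
```

```bash
python3 -m jog '[[-1,[0,-5,0],0],[-1,[0,-10,0],0],[-1,[0,-15,0],0],[-1,[0,-20,0],0],[-1,[0,-24,0],0],[-1,[0,-27,0],0],[-1,[0,-27,0],0]]'
python3 - <<'E'
from h import *
import pickle
w=grab('wrist');d=grab('scene');pickle.dump((w,d),open('d6.pkl','wb'))
o=np.zeros((600,800,3),np.uint8);o[:300,:400]=cv2.resize(w['color'],(400,300),interpolation=cv2.INTER_AREA)
o[:,400:]=cv2.resize(d['color'][120:240,205:285],(400,600),interpolation=cv2.INTER_CUBIC)
cv2.imwrite('pics/c6.png',o[:,:,::-1])
E
```

```text
t: 14.62
eef_pos: [0.5563, 0.0678, 0.0629]
ee_rot: [3.141, -0.001, -1.771]
force: [-7.8, -0.2, 11.0]
width: 0.0101
gripper_force: 40.0
```

View pics/c6.png

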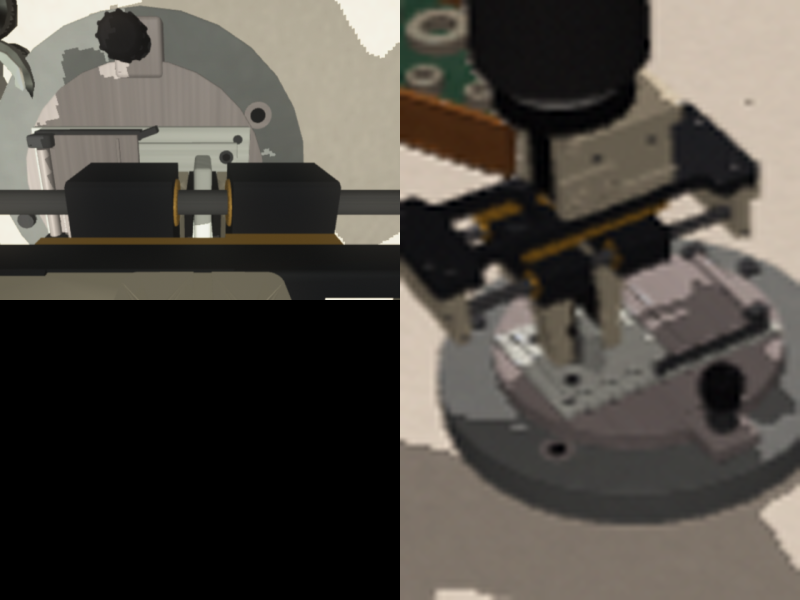

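The strip is under the leaf, which lies flat on the guides. About 5 mm remain to the stop.

```bash
python3 -m jog '[[-1,[0,-1.5,0],0],[-1,[0,-3,0],0],[-1,[0,-4,0],0],[-1,[0,-4,0],0]]'
python3 -m jog '[[-1,[0,-0.7,0],0],[-1,[0,-0.7,0],0]]'
python3 -m jog '[[-1,[0,-0.7,0],0],[-1,[0,-0.7,0],0]]'
```

```text
t: 15.22
eef_pos: [0.5599, 0.0671, 0.0629]
ee_rot: [3.14, -0.001, -1.771]
force: [-8.9, 1.1, 11.3]
width: 0.0097
gripper_force: 40.0
t: 15.48
eef_pos: [0.5605, 0.0669, 0.0629]
ee_rot: [3.14, -0.001, -1.771]
force: [-8.5, 2.2, 11.3]
width: 0.0094
gripper_force: 40.0
t: 15.72
eef_pos: [0.5612, 0.0668, 0.0629]
ee_rot: [3.14, -0.001, -1.771]
force: [-8.5, 1.7, 12.8]
width: 0.0098
gripper_force: 40.0
```

Travel is 59.6 mm so far with no contact at the stop yet, so I'll go on in small steps.

```bash
for i in 1 2; do :; done
python3 -m jog '[[-1,[0,-0.7,0],0],[-1,[0,-0.7,0],0]]'
python3 -m jog '[[-1,[0,-0.7,0],0],[-1,[0,-0.7,0],0]]'
python3 -m jog '[[-1,[0,-0.7,0],0],[-1,[0,-0.7,0],0]]'
```

```text
t: 15.98
eef_pos: [0.5617, 0.0667, 0.0629]
ee_rot: [3.14, -0.001, -1.771]
force: [-9.4, 2.8, 12.0]
width: 0.0097
gripper_force: 40.0
t: 16.23
eef_pos: [0.5617, 0.0667, 0.0629]
ee_rot: [3.139, -0.001, -1.771]
force: [-13.0, 4.0, 15.0]
width: 0.0096
gripper_force: 40.0
t: 16.48
eef_pos: [0.5617, 0.0666, 0.0629]
ee_rot: [3.138, -0.001, -1.771]
force: [-16.0, 5.1, 17.3]
width: 0.0099
gripper_force: 40.0
```

```bash
python3 -m jog '[[-1,[0,0.7,-0.3],0],[-1,[0,1.0,-0.5],0],[-1,[0,1.0,-0.5],0],[-1,[0,1.0,-0.5],0]]'
python3 - <<'E'
from h import *
import pickle
w=grab('wrist');d=grab('top')
cv2.imwrite('pics/c7.png',cv2.resize(w['color'][:,0:420],(600,600),interpolation=cv2.INTER_CUBIC)[:,:,::-1])
s=status.get_state();print(s['eef_pos'],s['force'],s['moment'],s['t'])
E
```

```text
t: 16.98
eef_pos: [0.5617, 0.0666, 0.0629]
ee_rot: [3.139, -0.001, -1.771]
force: [-8.7, 2.5, 9.2]
width: 0.0096
gripper_force: 40.0
[0.56168497 0.06660088 0.06291582] [-9.01346964  3.1352091   8.79253875] [1.03499415 2.99616593 0.14217601] 17.075
```

View pics/c7.png

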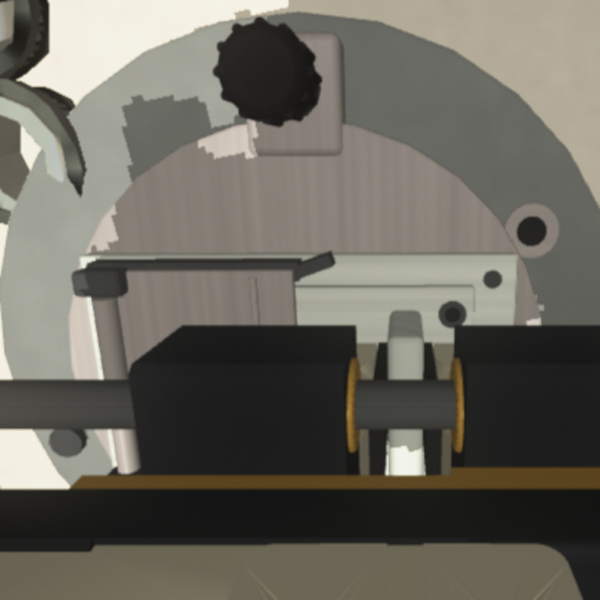

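The strip is home: its rear edge at (475,300) works out at about x = -57 mm on the bed, against -56 mm expected. The leaf is flat, the knob is at its station, and the push is a light 9 N down.

```bash
python3 -c "
from h import *
print(order.job_done())"
```

```text
the job is handed in; nothing more can be done
None
```

I handed the job in after about 17 s: the table is at its home station with the plunger released over its hole, and the strip is in against the stop under the flat leaf, still gripped and pressed down with about 9 N; no verdict came back.

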